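# Read the round-windowed seed cassette and store the reading

## Task

Take the pen-shaped reader from its forked hanger and aim it squarely at the middle of the round window, the window at the bottom of the round opening in one of the three sloping seed cassettes: press its spring nose gently against that window until the nose is pushed well in, past half of its stroke, and hold it steady there for a good second. Hang the reader back in the fork by its collar, upright and let go, and then press the round button on the sloping console fully down and release it. Touch no other cassette with the reader and leave the other things on the bench where they are.

Things in the scene. Friction and masses are not known exactly. Their poses are not given: they have to be found in the camera images.
- reader: Pen-shaped reader, 0.2 kg, at the start upright in the fork. Origin: centre of the underside of its collar; z runs up its axis, away from the nose. Collar: grey disc 46 mm across, 6 mm thick (z 0 to 6). Grip above it: black square bar 28 x 28 mm, z 6 to 64 mm, sides along the reader's x and y. Below: grey barrel 22 mm across down to z -70 mm, then the steel spring nose.
- nose_tip (a point): Centre of the flat tip of the reader's nose (round, 18 mm across), 84 mm below the reader's origin on its axis when the nose is out; 14 mm of nose then stands out of the barrel.
- nose (a joint): How far the spring nose is pushed into the barrel: 0 out, 0.010 m fully in. It starts to move at about 1.2 N and takes 5.2 N at the end of its stroke; at half stroke 3.2 N.
- hanger: Fixed hanger: dark base 110 x 100 mm, upright plate at its back (+x side), and at the top a horizontal fork of two aluminium prongs, 10 mm thick, 16 mm wide, top at 110 mm above the bench, slot 30 mm wide between them, open towards the hanger's -x, closed 18 mm behind the seat. Origin: on the bench below the seat.
- hanger_seat (a point): The seat of the fork: level with the top of the prongs (110 mm), on the slot's mid-line; the origin of the hung reader lies here. Prongs reach 32 mm from it towards -x.
- cassette_round: White block 110 x 110 x 30 mm on a fixed stand, its face leaning 30 degrees to the front, with a round opening 50 mm across. Origin: centre of the opening's mouth, in the plane of the face, 85 mm above the bench; z: outward normal of the face, y level, x up the slope. The flat window (tan disc) in the opening lies 5 to 18 mm below the mouth: how deep is not measured, it must be felt.
- cassette_square: The same block on the same stand, but with a square opening 50 x 50 mm; frame as for the round one. Not to be read.
- cassette_slot: The same block on the same stand, but with a long opening 74 x 26 mm; frame as for the round one. Not to be read.
- console_face: Sloping face, 125 x 130 mm, of a white logger console that stands on the bench. Origin: centre of the face, about 85 mm above the bench; z is its outward normal (leaning 22 degrees towards the front), y level, x up the slope. A dark display lies at its upper edge, five small dummy keys at the lower edge, the round button between them.
- store_button_top (a point): Centre of the top of the console's round white push button, 34 mm across, standing on a grey housing; it is pressed along -z of the console face.
- store_button (a joint): How far the button is pressed: 0 up, 0.008 m fully down, which takes about 6 N.
- petri: Bystander: glass dish 94 mm across, 16 mm high, origin under its centre.
- jar: Bystander: small jar 48 mm across, 60 mm high, origin under its centre.
- spatula: Bystander: spatula 160 mm long, lying on the bench, origin under its middle.
- clip_block: Bystander: wooden block 50 x 30 x 22 mm, origin under its centre.
- wash_bottle: Bystander: white wash bottle 68 mm across with a blue bent spout, 200 mm high, origin under its centre.
- beaker: Bystander: glass beaker 70 mm across, 80 mm high, origin under its centre.

How it is judged:
By the outcome, as a careful person would: the job done as asked, in the order asked, and still so for the second after the job is handed in, with the robot touching nothing.
It also fails if it takes over 69 s, if anything falls off the work surface, if the arm or the gripper's body presses on something with over 40 N, if the wrist force passes 120 N, or if a joint passes its speed limit or range.

## Robot

A 6-joint arm with a two-finger parallel gripper is mounted at the origin on the work surface. World frame = base frame: x ahead of the robot, y to its left, z up, the work surface at z = 0. Lengths are in mm, angles in rad, forces in N, time in s.
With the tool pointing down it reaches from about 275 to 725 mm from the base axis. Payload 5.6 kg.
Tool frame: the origin (TCP) lies at the centre of the arm's flange, where the gripper is bolted on; the fingertips stand 173 mm ahead of it and the grasp point (between the pads) lies 155 mm ahead of it; z points along the fingers, y is the line along which they close (so a half turn about z gives the same grasp; the last joint's range is limited). The gripper opens to 85 mm and grips with 20 to 120 N. Pads are 22 mm wide; open, the fingers measure 114 mm over their backs; the gripper's body (76 mm by 85 mm) begins 54 mm behind the grasp point. The pads swing forward as they close: fully open they stand 13 mm farther back than shut.
Start: joints at [0.285, 0.255, 0.108, 0, -1.424, -0.285], TCP at [549.994, 0.025, 404.683] pointing down, gripper open.
Joint ranges: [-2.95, 2.95], [-1.21, 1.97], [-1.09, 1.5], [-2.87, 1.71], [-2.94, -0.07], [-3.05, 3.05]. Speed limits (rad/s): [2.57, 2.57, 3.14, 3.14, 3.14, 3.14].

## Interface

Orientations are given as a unit quaternion [w, x, y, z].
In Python, from plant import read_state, eyes, finish_job gives the robot as it stands.
- The arm moves only by the tool play_rows, never from a script. Its argument "steps" is one flat list of numbers, 7 for each row, row after row: the closure, from -1 (fully open) to 1 (shut), then the shift along the tool's x, y, z as a fraction of full scale, then the turn, a rotation vector about the tool's x, y, z as a fraction of full scale. A call has 1 to 5 rows; each row is the pose to reach, as a shift and turn from the pose commanded when the call began, along the tool's axes at that moment; what a row does not reach only later rows make up. Full scale, the value 1, is 12 cm for a shift and 0.5 rad for a turn. A row lasts 1/8 s, in which the tool goes at most 62.5 mm and 10.7 degrees, less where a joint would pass 70% of its speed; a pose out of reach is approached as far as the arm can. A call with a number of a shift or a turn outside -1 to 1 is refused whole. A call with a gripper value outside its range is refused whole. The fingers move at their own pace and stop on an object; the grip force is fixed at half the most. Time passes only in rows, so rows that repeat a pose let the fingers close. It gives the time, the measured TCP pose, the force, the opening and the grip force at its end, in the units of the state.
- read_state(): the state, without advancing time (a new reading comes with each control period).
- eyes.camera(name): name is "scene" or "side" or "wrist"; returns (picture, depth): 400x640x3 uint8, red, green, blue; 400x640 float32, mm along the optical axis (not along the pixel's ray), 0 where there is no reading.
- eyes.camera_params(name): a dict with "K" (3x3 intrinsics, pixels), "R" (3x3) and "t" (3): a world point X has camera coordinates R X + t; the wrist camera has in their place "mount" (4x4, takes a point from camera to tool coordinates, whose origin is the TCP and whose axes are the flange's). Camera axes: x right, y down, z forward; pixel columns grow to the right and rows downward; lengths in mm; the calibration is good to about 2 mm. A picture is of the moment at which its call begins: read the wrist's pose just before it. camera_params takes no time and is no camera call.
- finish_job(): hands the job in; it is judged then, once.
The state is a dict: "time_s": time; "joint_pos": joint angles; "qd": joint speeds; "effort": joint torques, N m; "eef_pos": TCP position; "tcp_rot": TCP orientation; "force": force on the tool from outside, world axes, zero at the start; "ft_torque": the same for the moment, N m; "opening": finger opening in mm; "finger_force": force on a finger pad.
Only numpy, scipy, OpenCV 4.12 (cv2) and the standard library are available. Lean on these libraries where they do the work, as an engineer would, in place of code of your own. Each camera call takes 0.05 s, during which the arm holds its last target. There are 200 camera calls.

## Working session

There is one attempt and no reset: what is moved stays moved. The work goes in short steps, Python scripts to look and compute and a tool call to move; the robot and the scene stay as the last step left them, time stands still between calls to the robot, and variables do not carry over. Pictures are saved under pics/ and viewed, at most 10 in all, crops included, and the job is handed in when it is done.

Besides the shell and the picture viewer there is one more tool, called after "Emit:" as name(argument=value, ...) on one line, values as JSON. play_rows: Moves the arm, as the interface text tells. Its arguments: {"type":"object","properties":{"steps":{"type":"array"}},"required":["steps"]}

```bash
ls; mkdir -p pics; python3 - <<'E'
from plant import read_state, eyes
import cv2, numpy as np
print(read_state())
for n in ["scene","side","wrist"]:
    p=eyes.camera_params(n); print(n,{k:np.round(v,3).tolist() for k,v in p.items()})
    im,d=eyes.camera(n); cv2.imwrite(f"pics/{n}0.png",im[:,:,::-1]); np.save(f"pics/{n}0.npy",d); print((d>0).mean())
E
```

```text
pics
{'time_s': 0.0, 'joint_pos': array([ 2.84608067e-01,  2.55788649e-01,  1.07005961e-01, -4.62382696e-04,
       -1.42390220e+00, -2.84599625e-01]), 'qd': array([-0.00063156, -0.00085146, -0.0006099 , -0.00087299,  0.0003269 ,
       -0.00027774]), 'effort': array([-4.48901856e-04, -3.86631560e+01,  2.37934113e+01,  5.36471218e+00,
       -6.25866101e-03, -4.57470776e-06]), 'eef_pos': array([5.49844711e+02, 7.54815817e-02, 4.03775951e+02]), 'tcp_rot': array([-7.18535349e-04, -7.07085352e-01,  7.07127543e-01,  6.53959720e-04]), 'force': array([ 0.39632146, -0.27290919, -0.55032226]), 'ft_torque': array([ 0.02934245, -0.04231431,  0.00431728]), 'finger_force': 0.0, 'opening': 85.23986517898318}
scene {'K': [[422.607, 0.0, 323.405], [0.0, 422.607, 199.266], [0.0, 0.0, 1.0]], 'R': [[-0.733, 0.68, -0.011], [0.456, 0.48, -0.75], [-0.504, -0.555, -0.661]], 't': [403.685, -159.934, 1522.631]}
0.99602734375
side {'K': [[419.775, 0.0, 319.651], [0.0, 419.775, 196.91], [0.0, 0.0, 1.0]], 'R': [[0.984, -0.174, -0.024], [-0.126, -0.605, -0.786], [0.123, 0.777, -0.618]], 't': [-546.013, 137.884, 1105.099]}
0.99600390625
wrist {'K': [[288.543, 0.0, 321.634], [0.0, 288.543, 195.78], [0.0, 0.0, 1.0]], 'mount': [[0.0, -0.946, -0.324, 85.794], [1.0, 0.0, 0.0, 0.178], [-0.0, -0.324, 0.946, 30.292], [0.0, 0.0, 0.0, 1.0]]}
0.9961015625
```

View pics/scene0.png

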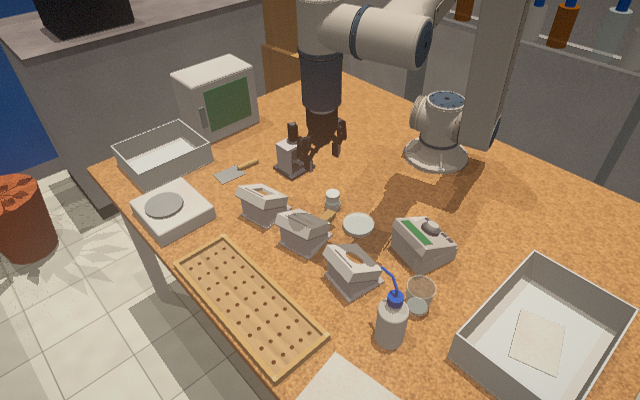

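View pics/side0.png

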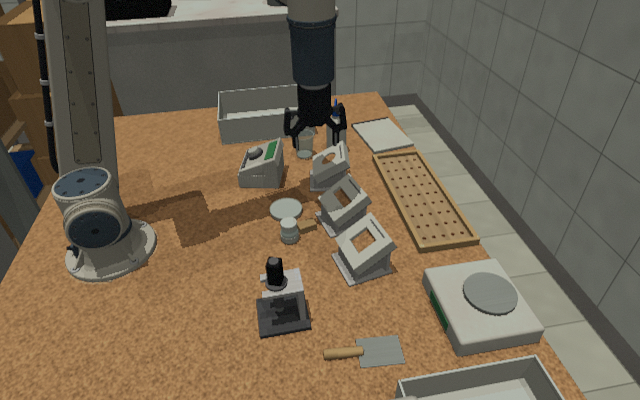

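View pics/wrist0.png

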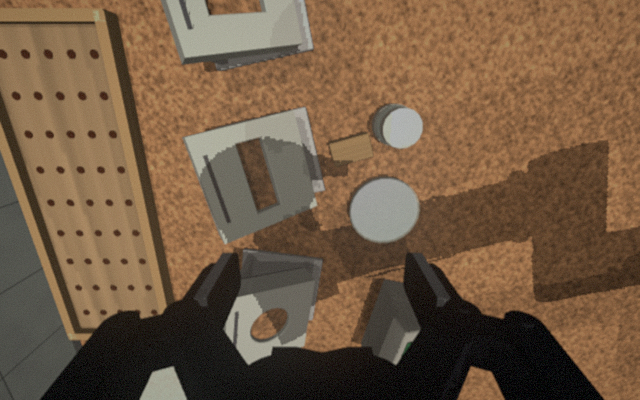

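The scene and side views show three cassettes, with the round opening on the one nearest the console: scene (350,258), side (330,158). The reader stands in its fork at scene (292,145) and side (275,270). The console button is at scene (432,227) and side (255,153). In the wrist view the round opening is at (268,322).

```bash
cat > h.py <<'E'
import numpy as np, cv2
from plant import read_state, eyes
from scipy.spatial.transform import Rotation as Ro
def rot(q): return Ro.from_quat([q[1],q[2],q[3],q[0]]).as_matrix()
def shot(name,tag=None):
    s=read_state(); im,d=eyes.camera(name); p=eyes.camera_params(name)
    if name=="wrist":
        M=np.array(p["mount"]); T=np.eye(4); T[:3,:3]=rot(s["tcp_rot"]); T[:3,3]=s["eef_pos"]; W=T@M
        Rc,c=W[:3,:3],W[:3,3]
    else:
        R=np.array(p["R"]); Rc,c=R.T,-R.T@np.array(p["t"])
    K=np.array(p["K"])
    if tag: cv2.imwrite(f"pics/{tag}.png",im[:,:,::-1])
    return im,d,K,Rc,c
def rays(K,Rc,uv):
    uv=np.atleast_2d(uv).astype(float)
    return np.c_[(uv[:,0]-K[0,2])/K[0,0],(uv[:,1]-K[1,2])/K[1,1],np.ones(len(uv))]@Rc.T
def cloud(im,d,K,Rc,c):
    v,u=np.mgrid[:d.shape[0],:d.shape[1]]
    r=rays(K,Rc,np.c_[u.ravel(),v.ravel()])
    return (c+r*d.reshape(-1,1)).reshape(*d.shape,3)
def project(K,Rc,c,X):
    q=(np.atleast_2d(X)-c)@Rc; return q[:,:2]/q[:,2:]*[K[0,0],K[1,1]]+[K[0,2],K[1,2]]
def plane(P):
    m=np.median(P,0)
    for _ in range(4):
        n=np.linalg.svd(P-P.mean(0),full_matrices=False)[2][2]; r=(P-P.mean(0))@n; P=P[abs(r)<max(1.5,1.5*r.std())]
    n=n*np.sign(n[2]); return P.mean(0),n
E
python3 - <<'E'
from h import *
out=[]
for n,pts in [("scene",dict(reader=(292,130),plate=(290,155),rnd=(372,262),but=(432,226),cons=(440,250),sq=(262,195),wb=(394,300),beaker=(420,290),jar=(333,195),petri=(358,225),spat=(240,168))),
              ("side",dict(reader=(274,262),collar=(277,281),prong=(293,283),rnd=(320,175),but=(254,152),sq=(385,270),sl=(345,190),jar=(289,225),petri=(286,210),beaker=(305,142)))]:
    s=shot(n); C=cloud(*s)
    for k,(u,v) in pts.items(): print(n,k,np.round(np.nanmedian(C[v-1:v+2,u-1:u+2].reshape(-1,3),0)))
    im=s[0]
    x0,y0,x1,y1=(225,100,475,310) if n=="scene" else (225,100,425,350)
    cv2.imwrite(f"pics/{n}c.png",cv2.resize(im[y0:y1,x0:x1,::-1],None,fx=3 if n=="scene" else 2.4,fy=2.8 if n=="scene" else 2.4,interpolation=cv2.INTER_CUBIC))
E
```

```text
scene reader [ 425. -282.  161.]
scene plate [ 455. -263.   85.]
scene rnd [578. 212.  61.]
scene but [405. 261. 107.]
scene cons [432. 313.  76.]
scene sq [ 649. -150.  101.]
scene wb [685. 362. 157.]
scene beaker [537. 338.  30.]
scene jar [469. -44.  61.]
scene petri [474.  65.  16.]
scene spat [ 566. -408.   12.]
side reader [ 416. -298.  178.]
side collar [ 417. -307.  132.]
side prong [ 449. -300.  110.]
side rnd [581. 136.  60.]
side but [397. 242. 101.]
side sq [ 676. -218.   10.]
side sl [627.   5.  95.]
side jar [465. -68.  62.]
side petri [467.  48.  18.]
side beaker [564. 317.  69.]
```

View pics/sidec.png

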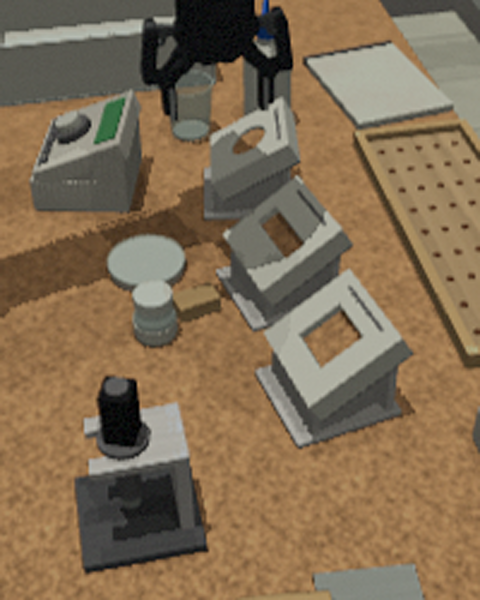

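Emit:
play_rows(steps=[-1,-0.9,0.21,0,0,0,0,-1,-0.9,0.21,0,0,0,0])

```text
time_s: 0.5
eef_pos: [524.3, 109.2, 404.5]
tcp_rot: [-0.0, -0.707, 0.707, 0.0]
force: [-0.4, 0.8, 0.6]
opening: 85.2
finger_force: 0.0
```

Emit:
play_rows(steps=[-1,-0.9,0.21,0,0,0,0,-1,-0.9,0.21,0,0,0,0,-1,-0.9,0.21,0,0,0,0,-1,-0.9,0.21,0,0,0,0])

```text
time_s: 1.0
eef_pos: [499.6, 216.0, 404.6]
tcp_rot: [0.0, 0.707, -0.707, 0.0]
force: [0.1, -0.2, 0.0]
opening: 85.7
finger_force: 0.0
```

```bash
python3 - <<'E'
from h import *
s=shot("wrist","w1"); C=cloud(*s); np.savez("pics/w1.npz",im=s[0],d=s[1],K=s[2],R=s[3],c=s[4]); print(read_state()["eef_pos"],read_state()["force"])
E
```

```text
[499.72332754 215.42058144 404.6541763 ] [-0.67461193 -0.00269633 -0.79136874]
```

View pics/w1.png

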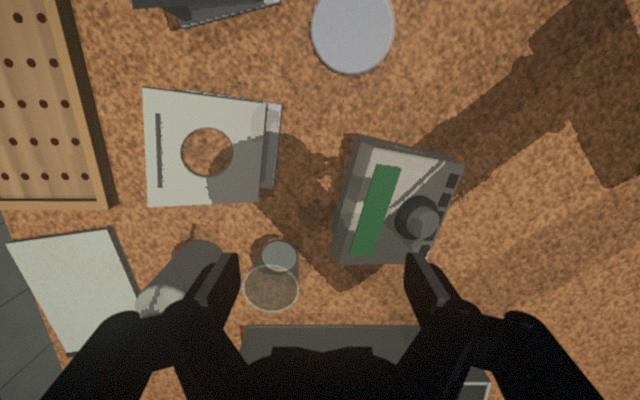

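The round opening with its tan window is centred near (207,152). The console button is at about (420,217), half in shadow, and the green display is at (375,210).

```bash
cat > m.py <<'E'
from h import *
def circle(P2):
    A=np.c_[2*P2,np.ones(len(P2))]; w=np.ones(len(P2),bool)
    for _ in range(6):
        x=np.linalg.lstsq(A[w],(P2[w]**2).sum(1),rcond=None)[0]; r=np.sqrt(x[2]+x[0]**2+x[1]**2); e=abs(np.hypot(*(P2-x[:2]).T)-r); w=e<max(0.8,2*np.median(e))
    return x[:2],r,w.mean()
def axes(n):
    y=np.cross([0,0,1],-n*[1,1,0]); # provisional level axis
    up=np.array([0,0,1])-n*n[2]; x=up/np.linalg.norm(up); y=np.cross(n,x); return x,y
def opening(S,ctr,rin=45,rout=70,box=None):
    im,d,K,R,c=S; C=cloud(*S); H,W=d.shape
    v,u=np.mgrid[:H,:W]
    sel=(d>0)&(abs(u-ctr[0])<rout)&(abs(v-ctr[1])<rin)&(C[...,2]>55)
    P=C[sel]
    # dominant plane by ransac
    rng=np.random.default_rng(0); best=0
    for _ in range(300):
        a,b,e=P[rng.choice(len(P),3,replace=False)]; n=np.cross(b-a,e-a); l=np.linalg.norm(n)
        if l<50: continue
        n/=l; k=(abs((P-a)@n)<2).sum()
        if abs(n[2])<.5: continue
        if k>best: best,bn,ba=k,n,a
    o,n=plane(P[abs((P-ba)@bn)<3]); 
    h=(C-o)@n
    hole=((h<-3)&(abs(u-ctr[0])<rout)&(abs(v-ctr[1])<rout)&(d>0)).astype(np.uint8)
    k,lab=cv2.connectedComponents(hole); m=(lab==lab[int(ctr[1]),int(ctr[0])]).astype(np.uint8)
    ct=max(cv2.findContours(m,cv2.RETR_EXTERNAL,cv2.CHAIN_APPROX_NONE)[0],key=len)[:,0]
    r=rays(K,R,ct); X=c+r*(((o-c)@n)/(r@n))[:,None]
    x,y=axes(n); q,rad,fr=circle(np.c_[(X-o)@x,(X-o)@y])
    ctrw=o+q[0]*x+q[1]*y
    # depth inside
    rr=np.linalg.norm(C-ctrw,axis=2)
    lat=C-ctrw; lat=np.hypot(lat@x,lat@y); hh=h[(lat<12)&(m>0)]
    return ctrw,n,rad,fr,np.median(hh),best,len(ct)
E
python3 - <<'E'
from m import *
z=np.load("pics/w1.npz"); S=[z[k] for k in ("im","d","K","R","c")]
C=cloud(*S)
c,n,rad,fr,dep,b,k=opening(S,(207,152)); print("w1 mouth",c.round(1),n.round(3),np.degrees(np.arccos(n[2])),"yaw",np.degrees(np.arctan2(n[1],n[0])),rad,fr,dep,b,k)
for nm,ct in (("scene",(352,258)),("side",(329,158))):
    s=shot(nm)
    print(nm,project(*s[2:],c).round(1),project(*s[2:],c+10*n).round(1))
# console face plane
im=S[0]
m=np.zeros(im.shape[:2],np.uint8); cv2.fillPoly(m,[np.array([[366,150],[440,165],[410,190],[350,235]])],1)
o,nn=plane(C[(m>0)&(C[...,2]>50)]); print("console",o.round(1),nn.round(3),np.degrees(np.arccos(nn[2])),"yaw",np.degrees(np.arctan2(nn[1],nn[0])))
h=(C-o)@nn
hh=h[180:262,370:462]
for r in range(0,82,5): print(' '.join('%3d'%x for x in hh[r,::5]))
E
```

```text
w1 mouth [613.5 183.   85.6] [-0.496  0.075  0.865] 30.104440143769562 yaw 171.40117684662607 24.53806415073541 0.9790209790209791 -5.048505297276555 8224 143
scene [[354.3 256.6]] [[356.  253.4]]
side [[327.6 158.1]] [[325.9 155.7]]
console [431.7 212.4  98. ] [-0.374  0.079  0.924] 22.480868304784074 yaw 168.12156321901494
  0   0   0   0   1   0   0   0   0   0   0   0   0   0   0   0   2   2 -44
  0   1   1   1   0   1   0   0   0   0   0   0   0   0   0   0   2   0 -43
  0   0   1   0   1   0   0   0   0   0   0   0   0   0   0   0   0   0 -42
  1   1   1   0   0  -1   0   0   0   0   3   0   0  -1   0   2   3 -44 -42
  0   0   1   0   0 223   0   0   5   9  10  12  11   0   1   2   0 -43 -41
  0   0   0   1   0   0   0   6  11  11  11  11  11  11   1   2 -44 -42 -39
  0   0   0   0  -1   0   5  10  11  12  18  20  21  11   0   0 -43 -40 -37
  0   0   0  -1   0   0   7  11  12  17  22  22  23  24   2 -45 -42 -39 -37
  0   0   0  -1   0   1  10  10  15  21  23  23  23  24   2 -43 -42 -38 -35
  0   0   0  -1   0   3  10  11  17  22  23  23  23  23   0 -43 -41 -36 -35
  0   0   0   0  -1   0  10   9  17  22  23  23  22   1 -44 -42 -39 -36 -34
  0   0  -1   0   0   0   0  11  11  22  23  23  22   0 -43 -40 -37 -34 -33
  0   0  -1  -1  -2  -1  -1  -1   0   0   0   2   1 -45 -42 -40 -37 -34 -31
  0  -1  -2   0  -1   0   0   0  -1   0  -1   1  -1 -44 -40 -38 -36 -33 -30
  0  -1  -1  -1   0  -1   0  -2  -1  -1   1   1  -1 -42 -41 -36 -34 -31 -29
 -2  -1   0   0  -1  -1  -1  -1 131 132 132   2 -45 -42 -39 -36 -34 -31 -28
 -1   0  -2  -1  -2  -2  -1 126 132 136 223 138 -43 -41 -38 -35 -33 -29 -27
```

Emit:
play_rows(steps=[-1,0.95,0.167,0,0,0,0,-1,0.95,0.167,0,0,0,0])

```text
time_s: 1.4
eef_pos: [479.2, 99.8, 404.7]
tcp_rot: [-0.0, -0.707, 0.707, -0.0]
force: [1.1, -0.6, 0.0]
opening: 85.1
finger_force: 0.0
```

Emit:
play_rows(steps=[-1,0.95,0.167,0,0,0,0,-1,0.95,0.167,0,0,0,0])

```text
time_s: 1.65
eef_pos: [458.6, -14.8, 405.0]
tcp_rot: [0.0, -0.707, 0.708, -0.0]
force: [0.7, -0.3, 0.0]
opening: 85.5
finger_force: 0.0
```

Emit:
play_rows(steps=[-1,0.95,0.167,0,0,0,0,-1,0.95,0.167,0,0,0,0])

```text
time_s: 1.9
eef_pos: [438.3, -128.7, 405.1]
tcp_rot: [0.0, -0.706, 0.708, -0.0]
force: [0.6, -0.1, -0.4]
opening: 85.6
finger_force: 0.0
```

Emit:
play_rows(steps=[-1,0.95,0.167,0,0,0,0,-1,0.95,0.167,0,0,0,0,-1,0.95,0.167,0,0,0,0,-1,0.95,0.167,0,0,0,0])

```text
time_s: 2.4
eef_pos: [419.0, -240.5, 404.7]
tcp_rot: [0.0, -0.706, 0.708, 0.0]
force: [0.0, 0.5, -0.7]
opening: 85.3
finger_force: 0.0
```

```bash
python3 - <<'E'
from m import *
z=np.load("pics/w1.npz"); S=[z[k] for k in ("im","d","K","R","c")]
C=cloud(*S); n=np.array([-0.374,0.079,0.924]); n/=np.linalg.norm(n); o=np.array([431.7,212.4,98]); h=(C-o)@n
x,y=axes(n); v,u=np.mgrid[:400,:640]
m=((h>20.5)&(h<26)&(abs(u-420)<35)&(abs(v-217)<35)).astype(np.uint8)
k,lab,st,_=cv2.connectedComponentsWithStats(m); m=(lab==1+st[1:,4].argmax())
P=C[m]; q,r=cv2.minEnclosingCircle(np.c_[(P-o)@x,(P-o)@y].astype(np.float32)); mc=np.c_[(P-o)@x,(P-o)@y].mean(0)
hb=np.median(h[m]); print("button",len(P),hb,(o+q[0]*x+q[1]*y+hb*n).round(1),r,"mean",(o+mc[0]*x+mc[1]*y+hb*n).round(1))
m=((h>8.5)&(h<13)&(abs(u-415)<40)&(abs(v-217)<40)); P=C[m]; q,r=cv2.minEnclosingCircle(np.c_[(P-o)@x,(P-o)@y].astype(np.float32)); print("housing",(o+q[0]*x+q[1]*y).round(1),r)
s=shot("wrist","w2"); np.savez("pics/w2.npz",im=s[0],d=s[1],K=s[2],R=s[3],c=s[4]); print(read_state()["eef_pos"])
E
```

```text
button 579 23.148527849167138 [391.4 253.9 103.2] 16.830829620361328 mean [392.8 253.  103.8]
housing [400.7 252.   82.1] 24.953201293945312
[ 419.24749257 -239.83392651  404.76864368]
```

View pics/w2.png

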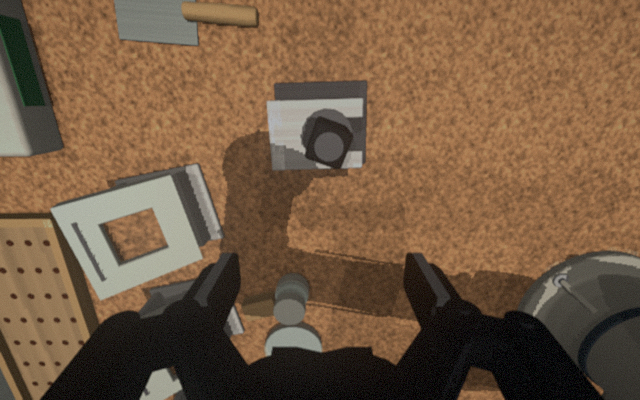

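The reader sits at about (328,135). Its square grip is turned by some 20°, and the collar is visible around (326,128). The fork opens to the right (-x) and the base and plate are square to the image.

```bash
python3 - <<'E'
from m import *
z=np.load("pics/w2.npz"); S=[z[k] for k in ("im","d","K","R","c")]
C=cloud(*S); v,u=np.mgrid[:400,:640]
near=(abs(u-325)<40)&(abs(v-135)<45)&(S[1]>0)
Z=C[...,2]; 
hist,e=np.histogram(Z[near],bins=np.arange(-4,190,2)); print([(e[i],hist[i]) for i in range(len(hist)) if hist[i]>25])
def rep(nm,lo,hi):
    m=near&(Z>lo)&(Z<hi); k,lab,st,_=cv2.connectedComponentsWithStats(m.astype(np.uint8)); m=lab==1+st[1:,4].argmax()
    P=C[m]; q=P[:,:2].astype(np.float32); print(nm,len(P),"z",np.median(P[:,2]).round(1),"rect",cv2.minAreaRect(q),"circ",cv2.minEnclosingCircle(q)); return m
t=rep("top",168,182); rep("collar",112.5,119); rep("prong",107,112); rep("plate",95,120); rep("grip",122,182)
for vv in range(100,172,4): print(vv,' '.join('%3d'%x for x in Z[vv,268:372:5]))
E
```

```text
[(np.int64(-2), np.int64(289)), (np.int64(0), np.int64(603)), (np.int64(10), np.int64(328)), (np.int64(12), np.int64(787)), (np.int64(108), np.int64(741)), (np.int64(110), np.int64(1807)), (np.int64(112), np.int64(27)), (np.int64(114), np.int64(171)), (np.int64(116), np.int64(452)), (np.int64(170), np.int64(46)), (np.int64(172), np.int64(410)), (np.int64(174), np.int64(487)), (np.int64(176), np.int64(606))]
top 1584 z 174.9 rect ((414.1368103027344, -294.20794677734375), (28.11937713623047, 27.94734001159668), 69.69976806640625) circ ((414.10955810546875, -294.5342102050781), 17.98900032043457)
collar 623 z 116.5 rect ((417.01202392578125, -302.6746826171875), (45.660736083984375, 27.481964111328125), 17.778064727783203) circ ((414.3409729003906, -294.3199768066406), 22.918376922607422)
prong 2244 z 110.4 rect ((417.67291259765625, -293.8914489746094), (70.68775177001953, 62.036014556884766), 1.5685778856277466) circ ((417.8816833496094, -293.75042724609375), 46.53718948364258)
plate 2894 z 110.7 rect ((417.6730651855469, -293.8955993652344), (70.68820190429688, 62.043670654296875), 
[... 1155 characters left out ...]
  -1 110 110 109 109 109 110 116 115 174 177 176 177 176 176 175 374  11  12  12   0
144   0 109 110 110 110 111 110 115 173 175 177 176 176 176 177 174 173  12  11  12   0
148   0 108 110 110 110 110 110 109 174 174 177 177 177 177 176 174 172  13  12  12   0
152   1 111 110 109 110 111 110 110 173 175 176 176 176 177 177 175 110 111 111  13   0
156   1 111 110 110 110 110 110 109 173 173 176 177 177 177 176 173 111 110 110  12   0
160   0 110 111 111 109 109 110 110 110 172 173 174 176 173 175 172 111 110 109  11   0
164   0 109 110 110 108 109 112 109 110 111 109 171 173 175 174 110 109 110 110   0   0
168   0 110 110 111 109 110 111 109 109 111 110 109   0   2 173   0   0   0   1   0   1
```

Reader axis is at (414.2, −294.3). The collar top is z 116, the grip top 174, the prongs 110, and the grip sides lie at −20.3°, all matching the text. Next I align, turn and descend.

Emit:
play_rows(steps=[-1,0.4525,0.043,0,0,0,0.36,-1,0.4525,0.043,0,0,0,0.709,-1,0.4525,0.043,0.4,0,0,0.709,-1,0.4525,0.043,0.7,0,0,0.709,-1,0.4525,0.043,0.889,0,0,0.709])

```text
time_s: 3.08
eef_pos: [414.3, -292.9, 296.3]
tcp_rot: [-0.0, -0.572, 0.82, 0.001]
force: [0.1, -0.8, -0.3]
opening: 85.8
finger_force: 0.0
```

Emit:
play_rows(steps=[-1,0,0,0,0,0,0,0.2,0,0,0,0,0,0,1,0,0,0,0,0,0,1,0,0,0,0,0,0,1,0,0,0,0,0,0])

```text
time_s: 3.7
eef_pos: [414.4, -294.3, 298.9]
tcp_rot: [0.0, -0.571, 0.821, -0.001]
force: [-1.7, 1.1, 4.6]
opening: 27.6
finger_force: 60.0
```

Emit:
play_rows(steps=[1,0,0,0,0,0,0,1,0,0,0,0,0,0,1,0,0,0,0,0,0])

```text
time_s: 4.08
eef_pos: [414.4, -294.3, 298.9]
tcp_rot: [0.0, -0.571, 0.821, -0.001]
force: [-0.2, 1.2, 6.2]
opening: 27.4
finger_force: 60.1
```

```bash
python3 - <<'E'
from m import *
s=read_state(); print(s["eef_pos"].round(1),rot(s["tcp_rot"]).round(3).tolist(),s["opening"],s["finger_force"],s["force"].round(2),s["joint_pos"].round(2))
s=shot("side"); np.savez("pics/s3.npz",im=s[0],d=s[1]); im=s[0]; cv2.imwrite("pics/s3.png",cv2.resize(im[170:350,190:390,::-1],None,fx=3,fy=3,interpolation=cv2.INTER_CUBIC))
E
```

```text
[ 414.4 -294.3  298.9] [[-0.347, -0.938, 0.001], [-0.938, 0.347, -0.001], [0.0, -0.001, -1.0]] 27.39898613555952 60.06331980228424 [-0.21  1.22  6.18] [-0.31  0.23 -0.2   0.   -1.14 -0.05]
```

View pics/s3.png

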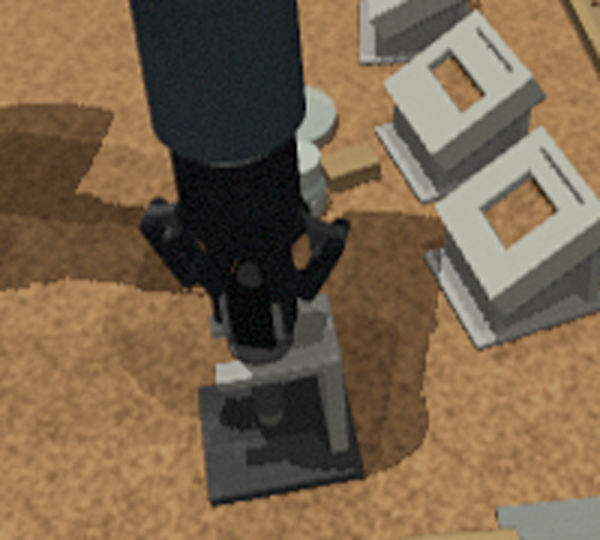

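The reader is gripped (opening 27.4) and still seated in the fork. Next I lift 130 mm and carry it over.

Emit:
play_rows(steps=[1,0,0,-0.25,0,0,0,1,0,0,-0.55,0,0,0,1,0,0,-0.85,0,0,0,1,0,0,-1,0,0,0,1,0,0,-1,0,0,0])

```text
time_s: 4.75
eef_pos: [414.4, -294.3, 418.6]
tcp_rot: [0.001, -0.571, 0.821, -0.001]
force: [0.1, -0.7, -2.1]
opening: 27.3
finger_force: 60.0
```

Emit:
play_rows(steps=[1,-0.25,0.06,-0.05,0,0,0,1,-0.55,0.14,-0.1,0,0,0,1,-0.811,0.204,-0.1,0,0,0])

```text
time_s: 5.12
eef_pos: [425.0, -193.4, 428.5]
tcp_rot: [-0.001, -0.571, 0.821, 0.001]
force: [0.3, 0.7, -2.8]
opening: 27.7
finger_force: 59.8
```

Emit:
play_rows(steps=[1,-0.4,0.1,0,0,0,0,1,-0.811,0.204,0,0,0,0])

```text
time_s: 5.38
eef_pos: [435.6, -93.3, 428.1]
tcp_rot: [-0.001, -0.571, 0.821, 0.001]
force: [0.6, 0.2, -2.2]
opening: 27.7
finger_force: 59.8
```

Emit:
play_rows(steps=[1,-0.4,0.1,0,0,0,0,1,-0.811,0.204,0,0,0,0])

```text
time_s: 5.62
eef_pos: [446.4, 6.6, 428.2]
tcp_rot: [-0.001, -0.571, 0.821, 0.001]
force: [1.3, 0.0, -2.3]
opening: 27.2
finger_force: 59.8
```

Emit:
play_rows(steps=[1,-0.4,0.1,0,0,0,0,1,-0.811,0.204,0,0,0,0])

```text
time_s: 5.88
eef_pos: [457.2, 106.5, 428.2]
tcp_rot: [-0.001, -0.571, 0.821, 0.0]
force: [0.9, -1.2, -1.3]
opening: 27.2
finger_force: 59.8
```

Emit:
play_rows(steps=[1,-0.3,0.075,0,0,0,0,1,-0.6,0.15,0,0,0,0,1,-0.811,0.204,0,0,0,0,1,-0.811,0.204,0,0,0,0,1,-0.811,0.204,0,0,0,0])

```text
time_s: 6.5
eef_pos: [468.2, 204.3, 428.8]
tcp_rot: [-0.001, -0.571, 0.821, -0.0]
force: [0.9, 0.2, -2.9]
opening: 27.4
finger_force: 59.8
```

```bash
cat >> m.py <<'E'
def goto(pos,R,p0=None,R0=None):
    s=read_state(); p0=s["eef_pos"] if p0 is None else p0; R0=rot(s["tcp_rot"]) if R0 is None else R0
    d=R0.T@(np.array(pos)-p0)/120; w=Ro.from_matrix(R0.T@R).as_rotvec()/0.5
    print("shift",d.round(4),"turn",w.round(4)); return d,w
def aim(R0,zt):  # least turn bringing tool z to zt
    z0=R0[:,2]; a=np.cross(z0,zt); s=np.linalg.norm(a); 
    return Ro.from_rotvec(a/s*np.arctan2(s,z0@zt)).as_matrix()@R0
E
python3 - <<'E'
from m import *
s=read_state(); R0=rot(s["tcp_rot"]); print(s["eef_pos"].round(1),s["opening"],s["force"].round(2))
n=np.array([-0.496,.075,.865]); n/=np.linalg.norm(n); m=np.array([613.5,183,85.6])
goto(m+n*293,aim(R0,-n))
# reader in hand, as the fixed cameras see it: predicted nose tip and pictures
for nm in ("scene","side"):
    S=shot(nm); C=cloud(*S); tip=s["eef_pos"]+R0[:,2]*272.9; col=s["eef_pos"]+R0[:,2]*187
    b=abs(C[...,:2]-s["eef_pos"][:2]).max(2)<40
    P=C[b&(C[...,2]<225)&(C[...,2]>90)]
    for lo in range(100,225,8):
        q=P[(P[:,2]>=lo)&(P[:,2]<lo+8)]
        if len(q): print(nm,lo,len(q),q[:,:2].mean(0).round(1),np.ptp(q[:,:2],0).round(0))
E
```

```text
[468.2 204.3 428.8] 27.38888813985866 [ 0.9   0.19 -2.94]
shift [-0.0069  0.0017  0.7475] turn [ 1.032  -0.2171 -0.    ]
scene 100 176 [453.6 212.8] [41. 68.]
scene 108 10 [459.7 214. ] [ 7. 44.]
scene 148 1 [470.8 211.8] [0. 0.]
scene 156 15 [474.4 208.8] [16. 17.]
scene 164 13 [475.3 208.4] [12. 16.]
scene 172 21 [475.9 209.4] [13. 20.]
scene 180 22 [475.4 210.5] [15. 17.]
scene 188 18 [475.9 209.5] [15. 17.]
scene 196 23 [476.  209.6] [18. 18.]
scene 204 21 [475.7 210.3] [15. 18.]
scene 212 24 [475.8 209.4] [13. 19.]
scene 220 15 [475.2 209.5] [19. 20.]
side 100 113 [448.1 206.1] [42. 71.]
side 108 28 [456.  210.4] [26. 67.]
side 156 8 [469.6 198.5] [15.  8.]
side 164 15 [467.8 198. ] [14. 13.]
side 172 16 [467.3 197.7] [20. 13.]
side 180 22 [470.3 197.1] [21. 13.]
side 188 20 [469.3 197. ] [21. 14.]
side 196 16 [468.5 196.9] [18.  8.]
side 204 20 [468.  197.4] [20. 12.]
side 212 20 [468.  197.6] [20. 12.]
side 220 13 [469.1 197.3] [20.  9.]
```

Emit:
play_rows(steps=[1,0,0,0,0.25,-0.0526,0,1,0,0,0,0.55,-0.1157,0,1,0,0,0,0.8,-0.1683,0,1,0,0,0,1,-0.2104,0,1,0,0,0,1,-0.2104,0])

```text
time_s: 7.22
eef_pos: [467.5, 203.2, 429.1]
tcp_rot: [0.183, -0.553, 0.794, -0.173]
force: [0.9, 0.1, -2.0]
opening: 27.2
finger_force: 60.3
```

```bash
python3 - <<'E'
from m import *
s=read_state(); R0=rot(s["tcp_rot"]); print(s["eef_pos"].round(1),s["force"].round(2),s["joint_pos"].round(2))
S=shot("wrist","w4"); np.savez("pics/w4.npz",im=S[0],d=S[1],K=S[2],R=S[3],c=S[4])
n=np.array([-0.496,.075,.865]); n/=np.linalg.norm(n); m=np.array([613.5,183,85.6])
uv=project(*S[2:],m); print("mouth predicted at",uv)
try:
    c,nn,rad,fr,dep,b,k=opening(S,uv[0],60,80); print("w4 mouth",c.round(1),nn.round(3),rad,fr,dep,b,k)
except Exception as e: print(e)
goto(m+n*293,aim(R0,-n))
E
```

```text
[467.5 203.2 429.1] [ 0.88  0.09 -1.96] [ 0.84  0.02 -0.35  0.52 -0.97 -1.44]
mouth predicted at [[353.96965786 166.63028646]]
w4 mouth [613.3 182.8  85.5] [-0.495  0.075  0.866] 24.444999047361815 1.0 -5.193496265039473 6297 116
shift [0.0633 0.3619 0.6593] turn [ 0.0336 -0.0064 -0.0018]
```

View pics/w4.png

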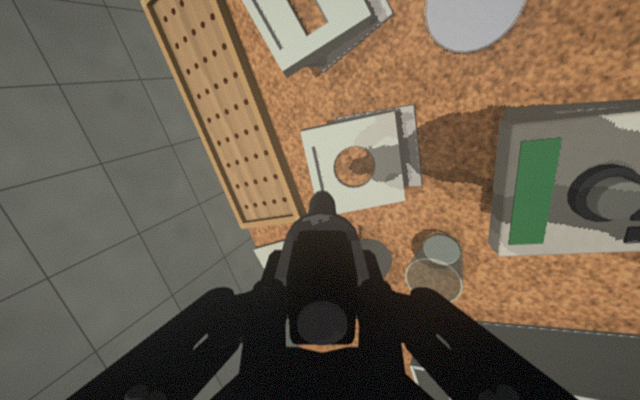

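The opening is centred at (354,166) and the nose tip shows at (321,200). This second view puts the mouth at (613.3, 182.8, 85.5), within 0.3 mm of the first view. I move to 20 mm off the mouth.

Emit:
play_rows(steps=[1,0.03,0.18,0.3,0.034,-0.006,-0.002,1,0.0633,0.3619,0.5,0.034,-0.006,-0.002,1,0.0633,0.3619,0.66,0.034,-0.006,-0.002,1,0.0633,0.3619,0.66,0.034,-0.006,-0.002,1,0.0633,0.3619,0.66,0.034,-0.006,-0.002])

```text
time_s: 7.9
eef_pos: [469.5, 206.2, 340.6]
tcp_rot: [0.19, -0.551, 0.792, -0.179]
force: [0.6, 1.0, -1.5]
opening: 27.0
finger_force: 60.2
```

```bash
cat > f.py <<'E'
from m import *
n=np.array([-0.4955,.075,.8655]); n/=np.linalg.norm(n); m=np.array([613.4,182.9,85.55])
def forces(k=8):
    F=[];X=[]
    for _ in range(k): eyes.camera("side"); s=read_state(); F.append(s["force"]); X.append(s["eef_pos"])
    F=np.array(F); R0=rot(s["tcp_rot"]); X=np.mean(X,0); z=R0[:,2]; tip=X+z*272.9; r=tip-m
    x,y=axes(n)
    print("t",s["time_s"],"axial F",(F@n).mean().round(2),"+-",(F@n).std().round(2),"F",F.mean(0).round(2),"tip: h",(r@n).round(2),"lat",(r@x).round(2),(r@y).round(2),"tilt err deg",np.degrees(np.arccos(min(1,-z@n))).round(2))
    return R0
E
python3 - <<'E'
from f import *
R0=forces(12); goto(m+n*(272.9+3),aim(R0,-n))
E
```

```text
t 8.5 axial F -1.93 +- 0.56 F [ 0.04  0.17 -2.22] tip: h 20.57 lat 1.82 1.61 tilt err deg 0.2
shift [0.0109 0.0027 0.1426] turn [-0.0061  0.0033  0.    ]
```

Emit:
play_rows(steps=[1,0.011,0.003,0,-0.006,0.003,0,1,0.011,0.003,0.07,-0.006,0.003,0,1,0.011,0.003,0.12,-0.006,0.003,0,1,0.011,0.003,0.14,-0.006,0.003,0,1,0.011,0.003,0.14,-0.006,0.003,0])

```text
time_s: 9.12
eef_pos: [476.7, 203.5, 324.2]
tcp_rot: [0.188, -0.552, 0.792, -0.179]
force: [-0.1, 0.1, -1.8]
opening: 27.5
finger_force: 60.4
```

```bash
python3 - <<'E'
from f import *
R0=forces(10); goto(m+n*(272.9-3),aim(R0,-n))
E
```

```text
t 9.625 axial F -1.89 +- 0.48 F [-0.1   0.29 -2.26] tip: h 3.39 lat 0.12 0.14 tilt err deg 0.02
shift [0.0002 0.     0.0529] turn [-0.0003  0.0006 -0.    ]
```

Emit:
play_rows(steps=[1,0,0,0.03,0,0,0,1,0,0,0.053,0,0,0,1,0,0,0.053,0,0,0])

```text
time_s: 10.0
eef_pos: [479.8, 203.0, 318.6]
tcp_rot: [0.188, -0.552, 0.792, -0.179]
force: [-0.1, -0.3, -2.3]
opening: 27.6
finger_force: 60.4
```

Emit:
play_rows(steps=[1,0,0,0.0083,0,0,0,1,0,0,0.0167,0,0,0,1,0,0,0.0167,0,0,0])

```text
time_s: 10.38
eef_pos: [480.7, 203.0, 317.3]
tcp_rot: [0.188, -0.552, 0.792, -0.178]
force: [0.0, -0.8, -2.0]
opening: 27.1
finger_force: 60.4
```

Emit:
play_rows(steps=[1,0,0,0.0083,0,0,0,1,0,0,0.0167,0,0,0,1,0,0,0.0167,0,0,0])

```text
time_s: 10.75
eef_pos: [481.8, 202.9, 315.7]
tcp_rot: [0.188, -0.552, 0.792, -0.178]
force: [-1.7, -0.1, -1.3]
opening: 27.6
finger_force: 60.6
```

```bash
python3 - <<'E'
from f import *
forces(10)
E
```

```text
t 11.25 axial F 0.19 +- 0.54 F [-1.29  0.03 -0.52] tip: h -7.03 lat 0.11 0.11 tilt err deg 0.02
```

Contact came at about h = −4.8. The force has risen 2.1 N, so the nose is about 2.2 mm in. I press on to about 7 mm and hold.

Emit:
play_rows(steps=[1,0,0,0.01,0,0,0,1,0,0,0.02,0,0,0,1,0,0,0.03,0,0,0,1,0,0,0.04,0,0,0,1,0,0,0.04,0,0,0])

```text
time_s: 11.88
eef_pos: [484.1, 202.5, 311.5]
tcp_rot: [0.188, -0.552, 0.792, -0.178]
force: [-3.0, 0.1, 1.5]
opening: 27.1
finger_force: 60.8
```

```bash
python3 - <<'E'
from f import *
forces(12)
E
```

```text
t 12.475 axial F 2.17 +- 0.44 F [-2.23 -0.13  1.24] tip: h -11.84 lat 0.11 0.11 tilt err deg 0.02
```

Axial rise is 4.06 N, which is a stroke of about 7.2 mm, with lateral error 0.1 mm and tilt error 0.02°. I hold for another 1.25 s, then back straight out.

Emit:
play_rows(steps=[1,0,0,0,0,0,0,1,0,0,0,0,0,0,1,0,0,0,0,0,0,1,0,0,0,0,0,0,1,0,0,0,0,0,0])

```text
time_s: 13.1
eef_pos: [484.1, 202.5, 311.5]
tcp_rot: [0.188, -0.552, 0.792, -0.178]
force: [-2.3, 0.2, 1.2]
opening: 27.4
finger_force: 60.8
```

Emit:
play_rows(steps=[1,0,0,0,0,0,0,1,0,0,0,0,0,0,1,0,0,0,0,0,0,1,0,0,0,0,0,0,1,0,0,0,0,0,0])

```text
time_s: 13.72
eef_pos: [484.1, 202.5, 311.5]
tcp_rot: [0.188, -0.552, 0.792, -0.178]
force: [-1.1, 0.1, 2.5]
opening: 27.4
finger_force: 60.9
```

Emit:
play_rows(steps=[1,0,0,-0.1,0,0,0,1,0,0,-0.3,0,0,0,1,0,0,-0.6,0,0,0,1,0,0,-1,0,0,0,1,0,0,-1,0,0,0])

```text
time_s: 14.35
eef_pos: [423.7, 212.1, 419.0]
tcp_rot: [0.192, -0.552, 0.792, -0.177]
force: [0.3, 0.7, -2.6]
opening: 27.5
finger_force: 60.6
```

```bash
python3 - <<'E'
from f import *
s=read_state(); R0=rot(s["tcp_rot"]); print(s["eef_pos"].round(1),s["force"].round(2))
goto([468,205,430],aim(R0,np.array([0,0,-1.])))
E
```

```text
[423.7 212.1 419. ] [ 0.34  0.68 -2.64]
shift [-0.0711 -0.3624  0.1095] turn [-1.0315  0.2265 -0.    ]
```

Emit:
play_rows(steps=[1,0,0,0,-0.25,0.055,0,1,-0.03,-0.15,0.05,-0.55,0.1207,0,1,-0.071,-0.362,0.11,-0.8,0.1756,0,1,-0.071,-0.362,0.11,-1,0.2195,0,1,-0.071,-0.362,0.11,-1,0.2195,0])

```text
time_s: 14.98
eef_pos: [469.8, 204.3, 424.7]
tcp_rot: [0.002, -0.57, 0.821, -0.006]
force: [0.3, 0.3, -2.9]
opening: 27.5
finger_force: 60.6
```

```bash
python3 - <<'E'
from f import *
s=read_state(); R0=rot(s["tcp_rot"]); print(s["eef_pos"].round(1),s["force"].round(2))
R1=np.array([[-0.347,-0.938,0],[-0.938,0.347,0],[0,0,-1]]); U,_,V=np.linalg.svd(R1); R1=U@V
goto([468.2,204.7,429],R1)
goto([414.4,-294.3,429],R1,[468.2,204.7,429],R1)
E
```

```text
[469.8 204.3 424.7] [ 0.32  0.34 -2.87]
shift [ 0.002   0.0129 -0.0363] turn [-0.0247 -0.0089 -0.0057]
shift [ 4.0556 -1.0223  0.    ] turn [0. 0. 0.]
```

Emit:
play_rows(steps=[1,0.002,0.01,-0.036,-0.028,0,-0.003,1,0.002,0.01,-0.036,-0.028,0,-0.003,1,0.002,0.01,-0.036,-0.028,0,-0.003])

```text
time_s: 15.35
eef_pos: [467.2, 204.6, 430.5]
tcp_rot: [-0.001, -0.572, 0.82, -0.001]
force: [-0.9, 0.2, -3.1]
opening: 27.2
finger_force: 60.7
```

Emit:
play_rows(steps=[1,0.25,-0.063,0,0,0,0,1,0.55,-0.139,0,0,0,0,1,0.811,-0.204,0,0,0,0])

```text
time_s: 15.72
eef_pos: [456.3, 103.7, 430.8]
tcp_rot: [-0.001, -0.572, 0.82, -0.001]
force: [0.5, 0.5, -2.3]
opening: 27.5
finger_force: 60.7
```

Emit:
play_rows(steps=[1,0.4,-0.1,0,0,0,0,1,0.811,-0.204,0,0,0,0])

```text
time_s: 15.98
eef_pos: [445.5, 3.9, 431.1]
tcp_rot: [-0.001, -0.572, 0.82, -0.001]
force: [0.3, -0.4, -1.1]
opening: 27.7
finger_force: 60.7
```

Emit:
play_rows(steps=[1,0.4,-0.1,0,0,0,0,1,0.811,-0.204,0,0,0,0])

```text
time_s: 16.23
eef_pos: [434.6, -96.1, 431.5]
tcp_rot: [-0.001, -0.572, 0.82, -0.001]
force: [1.0, 0.3, -1.6]
opening: 27.4
finger_force: 60.7
```

Emit:
play_rows(steps=[1,0.4,-0.1,0,0,0,0,1,0.811,-0.204,0,0,0,0])

```text
time_s: 16.48
eef_pos: [423.9, -195.9, 431.8]
tcp_rot: [-0.001, -0.572, 0.82, -0.001]
force: [1.2, 0.6, -1.8]
opening: 27.8
finger_force: 60.7
```

Emit:
play_rows(steps=[1,0.3,-0.075,0,0,0,0,1,0.6,-0.15,0,0,0,0,1,0.811,-0.204,0,0,0,0,1,0.811,-0.204,0,0,0,0,1,0.811,-0.204,0,0,0,0])

```text
time_s: 17.1
eef_pos: [413.8, -293.8, 431.8]
tcp_rot: [-0.001, -0.572, 0.821, -0.001]
force: [-1.4, -0.5, -2.2]
opening: 27.4
finger_force: 60.7
```

```bash
python3 - <<'E'
from f import *
for i in range(4): eyes.camera("side")
s=read_state(); R0=rot(s["tcp_rot"]); print(s["eef_pos"].round(1),R0[:,2].round(4),s["force"].round(2),s["time_s"])
R1=np.array([[-0.347,-0.938,0],[-0.938,0.347,0],[0,0,-1]]); U,_,V=np.linalg.svd(R1); R1=U@V
goto([414.4,-294.3,s["eef_pos"][2]],R1)
E
```

```text
[ 413.9 -293.6  432.1] [-6.0e-04 -3.1e-03 -1.0e+00] [-0.43 -0.01 -2.34] 17.3
shift [ 0.0042 -0.0056  0.    ] turn [-0.001  -0.0062  0.0031]
```

Emit:
play_rows(steps=[1,0.0042,-0.0056,0,-0.001,-0.0062,0.003,1,0.0042,-0.0056,0.25,-0.001,-0.0062,0.003,1,0.0042,-0.0056,0.55,-0.001,-0.0062,0.003,1,0.0042,-0.0056,0.85,-0.001,-0.0062,0.003,1,0.0042,-0.0056,1,-0.001,-0.0062,0.003])

```text
time_s: 17.92
eef_pos: [413.7, -294.9, 309.8]
tcp_rot: [-0.001, -0.571, 0.821, 0.002]
force: [-0.0, 0.1, -2.1]
opening: 27.2
finger_force: 60.5
```

Emit:
play_rows(steps=[1,0,0,0.04,0,0,0,1,0,0,0.07,0,0,0,1,0,0,0.085,0,0,0,1,0,0,0.085,0,0,0])

```text
time_s: 18.42
eef_pos: [414.3, -295.4, 302.2]
tcp_rot: [0.0, -0.571, 0.821, -0.0]
force: [0.2, 0.4, -2.0]
opening: 27.1
finger_force: 60.5
```

```bash
python3 - <<'E'
from f import *
F=[]
for i in range(6): eyes.camera("side"); F.append(read_state()["force"])
s=read_state(); R0=rot(s["tcp_rot"]); print(s["eef_pos"].round(1),R0[:,2].round(4),np.mean(F,0).round(2),s["time_s"])
S=shot("side"); cv2.imwrite("pics/s5.png",cv2.resize(S[0][220:350,220:350,::-1],None,fx=4.5,fy=4.5,interpolation=cv2.INTER_CUBIC))
E
```

```text
[ 414.2 -295.4  301.8] [-2.e-04 -0.e+00 -1.e+00] [-0.5   0.3  -2.43] 18.725
```

View pics/s5.png

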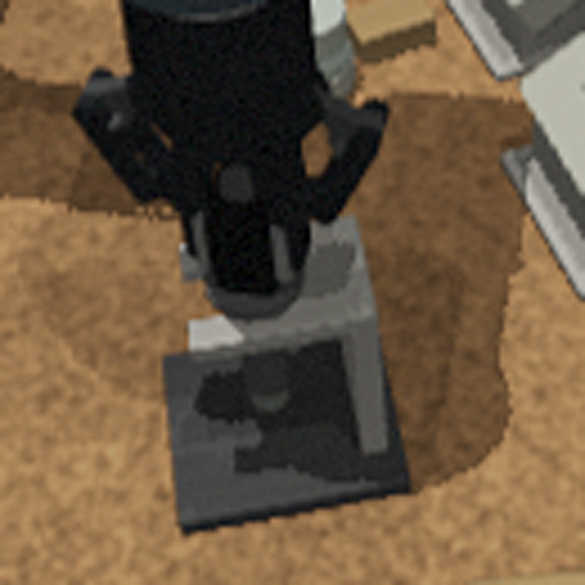

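The collar is just above the prongs with the barrel in the slot. The axis is vertical and y is 1.1 mm off. I correct that and lower the last 3 mm.

Emit:
play_rows(steps=[1,-0.0086,0.003,0.008,0,0,0,1,-0.0086,0.003,0.015,0,0,0,1,-0.0086,0.003,0.02,0,0,0,1,-0.0086,0.003,0.023,0,0,0,1,-0.0086,0.003,0.023,0,0,0])

```text
time_s: 19.4
eef_pos: [414.2, -294.3, 298.9]
tcp_rot: [-0.0, -0.571, 0.821, 0.0]
force: [0.4, 0.2, -2.9]
opening: 27.5
finger_force: 60.8
```

```bash
python3 - <<'E'
from f import *
F=[]
for i in range(6): eyes.camera("side"); F.append(read_state()["force"])
s=read_state(); R0=rot(s["tcp_rot"]); print(s["eef_pos"].round(1),R0[:,2].round(4),np.mean(F,0).round(2),s["time_s"])
E
```

```text
[ 414.2 -294.3  298.9] [-5.e-04  1.e-04 -1.e+00] [ 0.01 -0.04 -2.53] 19.7
```

Emit:
play_rows(steps=[1,0,0,0.004,0,0,0,1,0,0,0.004,0,0,0,1,0,0,0.004,0,0,0])

```text
time_s: 20.08
eef_pos: [414.1, -294.3, 298.9]
tcp_rot: [-0.0, -0.571, 0.821, -0.0]
force: [-2.2, 1.5, 4.0]
opening: 27.2
finger_force: 61.2
```

Emit:
play_rows(steps=[1,0,0,0.004,0,0,0,1,0,0,0.004,0,0,0,1,0,0,0.004,0,0,0])

```text
time_s: 20.45
eef_pos: [414.1, -294.2, 298.9]
tcp_rot: [-0.0, -0.571, 0.821, -0.0]
force: [-3.1, 3.4, 6.4]
opening: 27.1
finger_force: 62.0
```

```bash
python3 - <<'E'
from f import *
F=[]
for i in range(6): eyes.camera("side"); F.append(read_state()["force"])
s=read_state(); R0=rot(s["tcp_rot"]); print(s["eef_pos"].round(1),R0[:,2].round(4),np.mean(F,0).round(2),s["time_s"])
E
```

```text
[ 414.1 -294.2  298.9] [ 1.e-04 -3.e-04 -1.e+00] [-3.13  3.51  7.08] 20.75
```

The collar is seated at the same height as at the start and the force has risen. I release, then rise.

Emit:
play_rows(steps=[0,0,0,0,0,0,0,-0.5,0,0,0,0,0,0,-1,0,0,0,0,0,0,-1,0,0,0,0,0,0,-1,0,0,0,0,0,0])

```text
time_s: 21.38
eef_pos: [414.2, -294.3, 297.9]
tcp_rot: [-0.0, -0.571, 0.821, 0.0]
force: [0.0, -0.8, 1.2]
opening: 85.3
finger_force: 0.0
```

Emit:
play_rows(steps=[-1,0,0,-0.15,0,0,0,-1,0,0,-0.45,0,0,0,-1,0,0,-0.8,0,0,0,-1,0,0,-1,0,0,0,-1,0,0,-1,0,0,0])

```text
time_s: 22.0
eef_pos: [414.5, -294.5, 420.1]
tcp_rot: [0.001, -0.571, 0.821, -0.002]
force: [-0.2, 0.3, -0.4]
opening: 85.3
finger_force: 0.0
```

```bash
python3 - <<'E'
from f import *
s=read_state(); print(s["eef_pos"].round(1),s["force"].round(2),s["time_s"],s["opening"])
for nm in ("scene","side"):
    S=shot(nm,"e_"+nm); C=cloud(*S); b=abs(C[...,:2]-[414.2,-294.3]).max(2)<24
    for lo,hi in ((26,90),(112.5,119),(125,150),(150,171),(171,182)):
        q=C[b&(C[...,2]>=lo)&(C[...,2]<hi)]
        if len(q): print(nm,lo,len(q),q.mean(0).round(1))
E
```

```text
[ 414.5 -294.5  420.1] [-0.19  0.25 -0.36] 22.0 85.29576847687997
scene 26 74 [ 420.3 -286.3   55.3]
scene 112.5 48 [ 422.6 -285.2  115.9]
scene 125 60 [ 422.4 -283.2  137.8]
scene 150 63 [ 421.7 -284.5  160.8]
scene 171 44 [ 418.1 -289.4  175.2]
side 26 126 [ 415.  -301.    54.1]
side 112.5 153 [ 415.6 -303.5  116.2]
side 125 142 [ 415.3 -303.9  137.9]
side 150 122 [ 414.8 -303.9  160.4]
side 171 162 [ 415.3 -296.1  175.4]
```

```bash
python3 - <<'E'
import cv2; im=cv2.imread("pics/e_side.png"); cv2.imwrite("pics/e1.png",cv2.resize(im[150:350,180:430],None,fx=2.8,fy=2.8,interpolation=cv2.INTER_CUBIC))
E
```

```text
(no output)
```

View pics/e1.png

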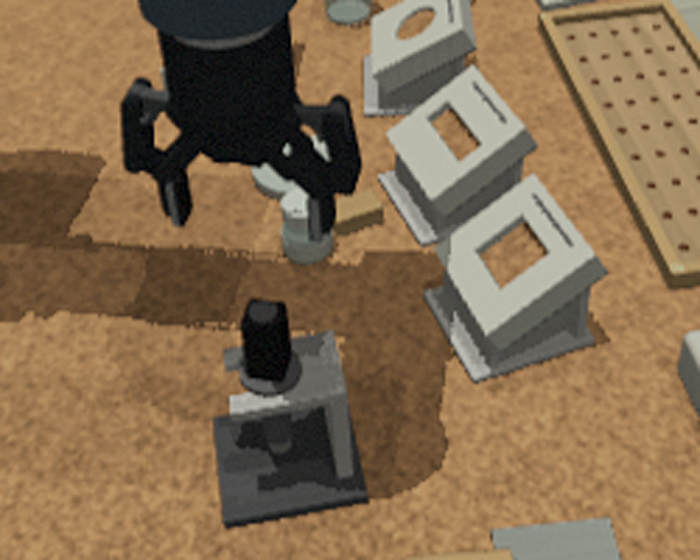

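The reader hangs upright in the fork by its collar at (265,375) in this crop, the gripper is clear, and the other things are where they were. Now the button. I shut the fingers and travel over.

Emit:
play_rows(steps=[1,-0.25,0.15,0,0,0,0,1,-0.55,0.33,0,0,0,0,1,-0.823,0.5,0,0,0,0])

```text
time_s: 22.48
eef_pos: [391.8, -179.7, 416.6]
tcp_rot: [-0.001, -0.571, 0.821, 0.001]
force: [0.5, -0.6, 0.1]
opening: 32.3
finger_force: 0.0
```

Emit:
play_rows(steps=[1,-0.4,0.25,0,0,0,0,1,-0.823,0.5,0,0,0,0])

```text
time_s: 22.72
eef_pos: [369.6, -66.1, 416.8]
tcp_rot: [-0.001, -0.57, 0.821, 0.001]
force: [1.3, 1.0, 0.5]
opening: 0.1
finger_force: 0.0
```

Emit:
play_rows(steps=[1,-0.4,0.25,0,0,0,0,1,-0.823,0.5,0,0,0,0])

```text
time_s: 22.98
eef_pos: [347.6, 47.5, 417.1]
tcp_rot: [-0.001, -0.571, 0.821, 0.0]
force: [1.0, 1.0, 0.2]
opening: -0.1
finger_force: 0.0
```

Emit:
play_rows(steps=[1,-0.4,0.25,0,0,0,0,1,-0.823,0.5,0,0,0,0])

```text
time_s: 23.22
eef_pos: [325.6, 161.0, 417.2]
tcp_rot: [-0.001, -0.571, 0.821, 0.0]
force: [1.3, 0.7, 0.6]
opening: 0.2
finger_force: 0.0
```

Emit:
play_rows(steps=[1,-0.3,0.18,0,0,0,0,1,-0.6,0.36,0,0,0,0,1,-0.823,0.5,0,0,0,0,1,-0.823,0.5,0,0,0,0,1,-0.823,0.5,0,0,0,0])

```text
time_s: 23.85
eef_pos: [304.8, 272.8, 417.2]
tcp_rot: [-0.001, -0.571, 0.821, -0.0]
force: [0.5, 0.1, -0.3]
opening: -0.2
finger_force: 0.0
```

```bash
cat > b.py <<'E'
from m import *
nb=np.array([-0.374,.079,.924]); nb/=np.linalg.norm(nb); B=np.array([391.6,253.8,103.3])
def go(h):
    F=[]
    for i in range(4): eyes.camera("side"); F.append(read_state()["force"])
    s=read_state(); R0=rot(s["tcp_rot"]); z=R0[:,2]; tip=s["eef_pos"]+173*z-B; x,y=axes(nb)
    print(s["eef_pos"].round(1),"axial",(np.mean(F,0)@nb).round(2),"op",s["opening"],"t",s["time_s"],"j",s["joint_pos"].round(2),"tip h",(tip@nb).round(2),(tip@x).round(2),(tip@y).round(2))
    goto(B+nb*(173+h),aim(R0,-nb))
E
python3 - <<'E'
from b import *
go(60)
S=shot("wrist"); C=cloud(*S); h=(C-B)@nb; x,y=axes(nb); lat=np.hypot((C-B)@x,(C-B)@y); m=(abs(h)<2.5)&(lat<25); P=C[m]
if len(P)>50:
    q,r=cv2.minEnclosingCircle(np.c_[(P-B)@x,(P-B)@y].astype(np.float32)); print("button again",len(P),q,r,np.median(h[m]))
E
```

```text
[305.  272.4 418. ] axial 0.39 op -0.07570186538572062 t 24.05 j [ 1.12 -0.03 -0.19 -0.   -1.42 -1.47] tip h 164.86 -27.73 0.27
shift [0.0028 0.0034 0.8286] turn [ 0.7769 -0.116   0.    ]
button again 777 (-0.7580333352088928, 0.22488285601139069) 16.5851993560791 0.08475889677928923
```

Emit:
play_rows(steps=[1,0,0,0,0.3,-0.045,0,1,0,0,0.2,0.6,-0.09,0,1,0.0028,0.0034,0.5,0.777,-0.116,0,1,0.0028,0.0034,0.8286,0.777,-0.116,0,1,0.0028,0.0034,0.8286,0.777,-0.116,0])

```text
time_s: 24.72
eef_pos: [304.0, 271.4, 316.7]
tcp_rot: [0.131, -0.56, 0.805, -0.143]
force: [0.2, 0.2, 0.5]
opening: -0.0
finger_force: 0.0
```

```bash
python3 -c "
from b import *
go(5)"
```

```text
[304.8 273.6 320.6] axial 0.59 op 0.29653618776586893 t 24.925 j [ 1.27 -0.05 -0.66  0.48 -0.97 -1.9 ] tip h 61.86 0.98 2.09
shift [0.0149 0.0051 0.4738] turn [-0.0008  0.0073  0.    ]
```

Emit:
play_rows(steps=[1,0.015,0.005,0.1,0,0.007,0,1,0.015,0.005,0.25,0,0.007,0,1,0.015,0.005,0.4,0,0.007,0,1,0.015,0.005,0.474,0,0.007,0,1,0.015,0.005,0.474,0,0.007,0])

```text
time_s: 25.55
eef_pos: [324.7, 266.6, 265.4]
tcp_rot: [0.132, -0.56, 0.806, -0.143]
force: [0.0, 0.8, 0.0]
opening: -0.1
finger_force: 0.0
```

```bash
python3 -c "
from b import *
go(-3)"
```

```text
[324.5 267.2 266.4] axial -0.24 op 0.02034716004332165 t 25.75 j [ 1.19  0.03 -0.76  0.56 -0.79 -1.95] tip h 3.85 -0.91 -1.03
shift [-0.0071 -0.0065  0.057 ] turn [-0.0004 -0.0036  0.    ]
```

Emit:
play_rows(steps=[1,-0.007,-0.006,0.02,0,-0.003,0,1,-0.007,-0.006,0.04,0,-0.003,0,1,-0.007,-0.006,0.057,0,-0.003,0,1,-0.007,-0.006,0.057,0,-0.003,0])

```text
time_s: 26.25
eef_pos: [328.1, 267.3, 260.0]
tcp_rot: [0.133, -0.56, 0.805, -0.142]
force: [-2.4, 0.9, 3.2]
opening: 0.2
finger_force: 1.8
```

Emit:
play_rows(steps=[1,0,0,0.0125,0,0,0,1,0,0,0.025,0,0,0,1,0,0,0.025,0,0,0,1,0,0,0.025,0,0,0])

```text
time_s: 26.75
eef_pos: [329.1, 267.0, 257.3]
tcp_rot: [0.133, -0.56, 0.805, -0.142]
force: [-1.8, 2.5, 4.3]
opening: -0.2
finger_force: 2.6
```

```bash
python3 -c "
from b import *
go(-8)"
```

```text
[329.1 267.  257.2] axial 5.16 op 0.026923997794736525 t 26.95 j [ 1.17  0.05 -0.77  0.58 -0.76 -1.96] tip h -6.34 -0.14 -0.11
shift [-0.0002 -0.0012  0.0138] turn [-0.0002 -0.0012 -0.    ]
```

Force is 5.2 N at h = −6.3, still rising. I press on to the stop, then release.

Emit:
play_rows(steps=[1,0,0,0.008,0,0,0,1,0,0,0.0167,0,0,0,1,0,0,0.0167,0,0,0,1,0,0,0.0167,0,0,0])

```text
time_s: 27.45
eef_pos: [329.7, 266.8, 256.0]
tcp_rot: [0.134, -0.56, 0.805, -0.142]
force: [-10.7, 1.3, 14.2]
opening: -0.1
finger_force: 8.8
```

Emit:
play_rows(steps=[1,0,0,0.008,0,0,0,1,0,0,0.0125,0,0,0,1,0,0,0.0125,0,0,0,1,0,0,0.0125,0,0,0])

```text
time_s: 27.95
eef_pos: [329.9, 266.7, 255.7]
tcp_rot: [0.134, -0.56, 0.805, -0.142]
force: [-26.8, -1.2, 30.7]
opening: 0.4
finger_force: 19.2
```

```bash
python3 -c "
from b import *
go(-8)"
```

```text
[329.9 266.6 255.7] axial 38.47 op -0.31270905449059383 t 28.15 j [ 1.17  0.05 -0.78  0.58 -0.75 -1.96] tip h -8.07 0.23 -0.03
shift [-0.0015  0.0006 -0.0006] turn [-0.0018  0.0021  0.    ]
```

The button is on its stop: −8.07 mm with a steep force rise. I retract.

Emit:
play_rows(steps=[1,0,0,-0.05,0,0,0,1,0,0,-0.2,0,0,0,1,0,0,-0.55,0,0,0,1,0,0,-0.9,0,0,0,1,0,0,-0.9,0,0,0])

```text
time_s: 28.78
eef_pos: [289.5, 275.1, 355.1]
tcp_rot: [0.134, -0.56, 0.805, -0.141]
force: [-0.3, 0.5, 0.2]
opening: -0.1
finger_force: 0.0
```

Emit:
play_rows(steps=[1,0,0,0,0,0,0,1,0,0,0,0,0,0,1,0,0,0,0,0,0])

```text
time_s: 29.15
eef_pos: [290.2, 274.7, 352.6]
tcp_rot: [0.132, -0.56, 0.806, -0.143]
force: [0.2, 0.3, -0.3]
opening: 0.1
finger_force: 0.0
```

```bash
python3 - <<'E'
from b import *
S=shot("wrist"); C=cloud(*S); h=(C-B)@nb; x,y=axes(nb); lat=np.hypot((C-B)@x,(C-B)@y); print("button h",np.median(h[(lat<12)&(abs(h)<20)]))
S=shot("side"); C=cloud(*S); b=abs(C[...,:2]-[414.2,-294.3]).max(2)<24
for lo,hi in ((26,90),(112.5,119),(125,150),(150,171),(171,182)): print(C[b&(C[...,2]>=lo)&(C[...,2]<hi)].mean(0).round(1))
a=cv2.imread("pics/side0.png").astype(int); d=abs(a-S[0][:,:,::-1]).max(2)[170:,250:450]; print("changed px",(d>60).sum())
s=read_state(); print(s["time_s"],s["eef_pos"].round(1),s["force"].round(2))
E
```

```text
button h 0.32128729251726484
[ 415.  -300.9   53.9]
[ 416.  -302.9  116.3]
[ 415.1 -303.9  137.8]
[ 414.9 -304.   161. ]
[ 415.3 -295.7  175.4]
changed px 593
29.25 [290.1 274.9 353. ] [ 0.05  0.08 -0.02]
```

```bash
python3 -c "
from plant import finish_job
print(finish_job())"
```

```text
the job is handed in; nothing more can be done
None
```

The job is done and handed in at about 29 s: the round window was read with the nose about 7 mm in and held for nearly 2 s, the reader was hung back upright in the fork and let go, and the button was pressed to its stop and released.

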